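# Dressing pots into the lunch trays

## Robot

A 7-joint arm with a two-finger parallel gripper is mounted at the origin on the work surface. World frame = base frame: x ahead of the robot, y to its left, z up, the work surface at z = 0. Lengths are in m, angles in rad, forces in N, time in s.
With the tool pointing down it reaches from about 0.4 to 0.85 m from the base axis. Payload 10.4 kg.
Tool frame: the origin (TCP) lies on the centre line of the jaws, within the pads' length; the fingertips stand 11 mm ahead of it and the grasp point (between the pads) lies 8 mm behind it; z points along the fingers, y is the line along which they close (so a half turn about z gives the same grasp; the last joint's range is limited). The gripper opens to 87 mm and grips with 3 to 60 N. Pads are 19 mm wide; open, the fingers measure 117 mm over their backs; the gripper's body (75 mm by 190 mm) begins 51 mm behind the grasp point.
Start: joints at [1.253, 0.332, -0.065, 1.46, 0.022, 1.35, -0.088], TCP at [0.182, -0.598, 0.2] pointing down, gripper open.
Joint ranges: [-2.6, 2.6], [-0.5, 2.12], [-1.47, 1.34], [0.16, 2.42], [-1.27, 4.41], [0.06, 2.06], [-2.6, 2.6]. Speed limits (rad/s): [2.22, 2.22, 2.79, 2.79, 3.14, 3.14, 3.14].

## Interface

Orientations are given as a unit quaternion [x, y, z, w].
In Python, from bench import r gives the robot as it stands.
- The arm moves only by the shell command python3 -m pendant 'ROWS' [OPENING] [FORCE]. ROWS is JSON, a list of rows, each a list of 4 numbers: the shift along the tool's x, y, z in m, then the turn about the tool's z in rad. A call has 1 to 8 rows; each row shifts and turns the commanded pose from where the row before left it, along the tool's axes as they then stand; what a row does not reach is not made up. A row lasts 1/12 s, in which the tool goes at most 41.7 mm and 7.16 degrees, less where a joint would pass 70% of its speed; a pose out of reach is approached as far as the arm can. A call with a gripper value outside its range is refused whole. OPENING is the opening, from 0 (shut) to 1 (fully open), set as the call begins (- or left out, the last holds). The fingers move at their own pace and stop on an object; FORCE is the grip in N (left out, the last holds). Time passes only in rows, so rows that do not move let the fingers close. It gives the time, the measured TCP pose, the force, the opening and the grip force at its end, in the units of the state.
- r.read_state(): the state, without advancing time (a new reading comes with each control period).
- r.camera(name): name is "side" or "top"; returns a dict with "img" (420x560x3 uint8, red, green, blue), "camera_matrix" (3x3 intrinsics, pixels), "xyz" and "attitude" of the camera in the world. Camera axes: x right, y down, z forward; pixel columns grow to the right and rows downward; lengths in m; the calibration is good to about 2 mm. A picture is of the moment at which its call begins. There is no depth.
- r.close_job(): hands the job in; it is judged then, once.
Trained networks look in the newest picture that a camera, given by its name, has taken for a name from the list of things; names that differ only in an ending like _2 or _b are one class to them, and where a whole thing is asked for, a point or a joint stands for the part that bears it (a point fixed in the world has none). Each returns a list of dicts, best first, with "score" (0 to 1); they miss things now and then, are a little off and sometimes report something else, mostly with a low value. They report only what shows in the picture. A call takes as long as a camera call. They do not tell look-alikes from the thing itself.
- r.outline_of(thing, camera): "mask" (420x560 bool, what is visible of it) and "bbox" ([centre column, centre row, width, height] in pixels, round what is visible of it).
The state is a dict: "time": time; "joint_positions": joint angles; "joint_vel": joint speeds; "joint_torque": joint torques, N m; "ee_pos": TCP position; "eef_rot": TCP orientation; "ft_force": force on the tool from outside, world axes, zero at the start; "torque": the same for the moment, N m; "width": finger opening in m; "grip_force": force on a finger pad.
Only numpy, scipy, OpenCV 4.12 (cv2) and the standard library are available. Lean on these libraries where they do the work, as an engineer would, in place of code of your own. Each camera call takes 0.05 s, during which the arm holds its last target. There are 200 camera calls.

## Task

Finish the four lunch orders: put each round dressing pot into the empty pocket of the black tray whose pocket liner has the same colour as the pot's lid, standing upright on the pocket's floor. Keep the pots upright and set them down rather than dropping them. The square tubs are not for these orders: leave them where they stand.

Things in the scene. Friction and masses are not known exactly. Their poses are not given: they have to be found in the camera images.
- pot_red: dressing pot with a red lid: low, round and upright, loose, about 60 g; white body 40 mm across and 39 mm high, on top of it the red round lid, 42 mm across and 13 mm thick (fixed to the body), 52 mm high in all; origin at the centre of the underside, z up
- pot_yellow: dressing pot with a yellow lid: low, round and upright, loose, about 60 g; white body 40 mm across and 39 mm high, on top of it the yellow round lid, 42 mm across and 13 mm thick (fixed to the body), 52 mm high in all; origin at the centre of the underside, z up
- pot_green: dressing pot with a green lid: low, round and upright, loose, about 60 g; white body 40 mm across and 39 mm high, on top of it the green round lid, 42 mm across and 13 mm thick (fixed to the body), 52 mm high in all; origin at the centre of the underside, z up
- pot_blue: dressing pot with a blue lid: low, round and upright, loose, about 60 g; white body 40 mm across and 39 mm high, on top of it the blue round lid, 42 mm across and 13 mm thick (fixed to the body), 52 mm high in all; origin at the centre of the underside, z up
- tray_red: black lunch tray, fixed, 160 mm (x) by 100 mm (y), walls 30 mm high, 3 mm thick, floor 4 mm. Its end nearest the robot is an empty pocket with a red floor liner, 62 (x) by 94 mm (y) inside; origin under the pocket's middle at table height. At x = +32 mm a 22 mm high divider; beyond it food up to 32 mm high, and a red clip on the far wall, at x = +116 mm
- tray_yellow: black lunch tray, fixed, 160 mm (x) by 100 mm (y), walls 30 mm high, 3 mm thick, floor 4 mm. Its end nearest the robot is an empty pocket with a yellow floor liner, 62 (x) by 94 mm (y) inside; origin under the pocket's middle at table height. At x = +32 mm a 22 mm high divider; beyond it food up to 32 mm high, and a yellow clip on the far wall, at x = +116 mm
- tray_green: black lunch tray, fixed, 160 mm (x) by 100 mm (y), walls 30 mm high, 3 mm thick, floor 4 mm. Its end nearest the robot is an empty pocket with a green floor liner, 62 (x) by 94 mm (y) inside; origin under the pocket's middle at table height. At x = +32 mm a 22 mm high divider; beyond it food up to 32 mm high, and a green clip on the far wall, at x = +116 mm
- tray_blue: black lunch tray, fixed, 160 mm (x) by 100 mm (y), walls 30 mm high, 3 mm thick, floor 4 mm. Its end nearest the robot is an empty pocket with a blue floor liner, 62 (x) by 94 mm (y) inside; origin under the pocket's middle at table height. At x = +32 mm a 22 mm high divider; beyond it food up to 32 mm high, and a blue clip on the far wall, at x = +116 mm
- tub_red: square tub with a red lid, not part of the job: 48 mm square and 42 mm high, loose; origin at the centre of the underside
- tub_blue: square tub with a blue lid, not part of the job: 48 mm square and 42 mm high, loose; origin at the centre of the underside
Not all that is in view belongs to the job. Leave any purple look-alike of the pot_red alone.

How it is judged:
By the outcome, as a careful person would: the job done as asked, in the order asked, and still so for the second after the job is handed in, with the robot touching nothing.
It also fails if it takes over 99 s, if anything falls off the work surface, if the arm or the gripper's body presses on something with over 40 N, if the wrist force passes 120 N, or if a joint passes its speed limit or range.

## Working session

There is one attempt and no reset: what is moved stays moved. The work goes in short steps, Python scripts to look and compute and a shell command to move; the robot and the scene stay as the last step left them, time stands still between calls to the robot, and variables do not carry over. Pictures are saved under pics/ and viewed, at most 14 in all, crops included, and the job is handed in when it is done.

```bash
mkdir -p pics; ls; python3 - <<'E'
from bench import r
import cv2,numpy as np
s=r.read_state();print({k:np.round(v,3).tolist() for k,v in s.items()})
for c in("top","side"):
    d=r.camera(c);cv2.imwrite(f"pics/{c}0.png",d["img"][:,:,::-1]);print(c,d["camera_matrix"],d["xyz"],d["attitude"])
E
```

```text
pics
{'time': 0.0, 'joint_positions': [1.253, 0.333, -0.065, 1.461, 0.022, 1.35, -0.088], 'joint_vel': [0.0, 0.0, -0.001, -0.0, -0.001, 0.0, -0.001], 'joint_torque': [0.0, -62.326, 0.025, -38.989, -0.061, 0.04, 0.0], 'ee_pos': [0.181, -0.598, 0.199], 'eef_rot': [0.989, 0.147, -0.0, -0.001], 'ft_force': [-0.233, -0.336, -0.671], 'torque': [0.006, 0.003, -0.029], 'grip_force': 0.0, 'width': 0.087}
top [[383.04592434   0.         275.58377613]
 [  0.         383.04592434 208.37237269]
 [  0.           0.           1.        ]] [0.42657081 0.02100306 0.7948054 ] [-0.70302455  0.70955557 -0.03514245  0.03244045]
side [[435.54493188   0.         278.19057228]
 [  0.         435.54493188 210.65545347]
 [  0.           0.           1.        ]] [0.31942637 0.62244294 0.80401495] [-0.11488834  0.93380901 -0.33525396  0.04905296]
```

View pics/top0.png

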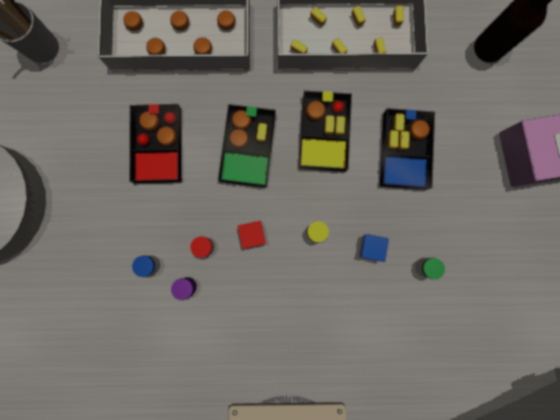

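View pics/side0.png

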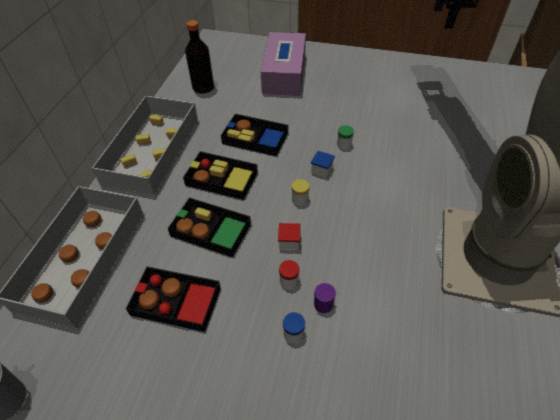

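The top view shows the pots at red (202,247), yellow (318,231), green (433,268) and blue (143,266). The purple look-alike is at (182,289), and the square tubs are at (252,235) and (375,248). Liners are red (157,166), green (245,169), yellow (323,153) and blue (406,172).

```bash
cat > h.py <<'E'
from bench import r
import cv2,numpy as np
from scipy.spatial.transform import Rotation as R
COL=dict(red=(0,8),yellow=(22,36),green=(50,80),blue=(100,120))
def ray(d,u,v,z):
    K=d["camera_matrix"];w=R.from_quat(d["attitude"]).apply(np.linalg.solve(K,[u,v,1]))
    return d["xyz"]+w*(z-d["xyz"][2])/w[2]
def colmask(img,c):
    h=cv2.cvtColor(img,cv2.COLOR_RGB2HSV);lo,hi=COL[c]
    m=(h[...,0]>=lo)&(h[...,0]<=hi)
    if c=="red": m|=h[...,0]>172
    return m&(h[...,1]>150)&(h[...,2]>60)
def find(thing,cam,d,z):
    """colour centroid within the best-coloured network outline"""
    c=thing.split("_")[1];cm=colmask(d["img"],c);out=[]
    for o in r.outline_of(thing,cam):
        m=cm&cv2.dilate(o["mask"].astype(np.uint8),np.ones((3,3))).astype(bool)
        n,l,st,ce=cv2.connectedComponentsWithStats(m.astype(np.uint8))
        if n<2: out.append((round(o["score"],2),np.round(o["bbox"]),None));continue
        i=1+np.argmax(st[1:,4]);pts=np.argwhere(l==i)[:,::-1].astype(np.float32)
        rc=cv2.minAreaRect(pts)
        out.append((round(o["score"],2),np.round(ce[i],1),int(st[i,4]),np.round(ray(d,*ce[i],z),4)[:2],np.round(rc[1],0),round(rc[2])))
    return out
E
python3 - <<'E'
from h import *
for cam in("top","side"):
    d=r.camera(cam)
    for c in COL:
        for t,z in(("pot_",.05),("tray_",.005)):
            print(cam,t+c,*find(t+c,cam,d,z)[:3],sep=" | ")
    if cam=="top": img=d["img"]
    for t in("tub_red","tub_blue"): print(cam,t,*find(t,cam,d,.042)[:2],sep=" | ")
cv2.imwrite("pics/crop.png",cv2.resize(img[130:310,110:460],None,fx=2.28,fy=2.28,interpolation=cv2.INTER_CUBIC)[:,:,::-1])
E
```

```text
top | pot_red | (0.89, array([182., 288.,  26.,  22.]), None) | (0.74, array([430., 268.,  29.,  20.]), None) | (0.64, array([201. , 246.7]), 351, array([0.4248, 0.1628]), array([20., 20.]), 90)
top | tray_red | (0.61, array([156., 166.]), 1195, array([0.5937, 0.2669]), array([28., 42.]), 90)
top | pot_yellow
top | tray_yellow | (0.77, array([323.1, 152.9]), 1213, array([ 0.6185, -0.0834]), array([45., 27.]), 4) | (0.47, array([261.5, 131.4]), 166, array([0.6659, 0.0458]), array([10., 17.]), 0)
top | pot_green | (0.78, array([433. , 268.4]), 285, array([ 0.379 , -0.2844]), array([17., 19.]), 90)
top | tray_green | (0.97, array([236.6, 172.5]), 475, array([0.5783, 0.0983]), array([40., 21.]), 8)
top | pot_blue | (0.85, array([143.1, 265.8]), 338, array([0.3894, 0.2736]), array([19., 20.]), 90)
top | tray_blue | (0.82, array([405.4, 171.3]), 1038, array([ 0.5778, -0.2549]), array([26., 42.]), 90)
top | tub_red | (0.8, array([251.1, 234.5]), 556, array([0.4477, 0.0662]), array([24., 24.]), 77)
top | tub_blue | (0.68, array([374.1, 247.8]), 518, array([ 0.4196, -0.1743]), array([23., 23.
[... 501 characters left out ...]
ray([ 0.6214, -0.0941]), array([19., 26.]), 27)
side | pot_green | (0.62, array([348.2, 131.3]), 6, array([ 0.3723, -0.2858]), array([2., 4.]), 56)
side | tray_green | (0.64, array([218.2, 229.9]), 10, array([0.6144, 0.0731]), array([2., 8.]), 45) | (0.31, array([256., 134.,  67.,  41.]), None)
side | pot_blue | (0.87, array([293.5, 323. ]), 343, array([0.3901, 0.2754]), array([20., 19.]), 90)
side | tray_blue | (0.7, array([270.3, 137.4]), 296, array([ 0.5806, -0.2651]), array([17., 20.]), 27)
side | tub_red | (0.59, array([289. , 232.3]), 375, array([0.4481, 0.0681]), array([21., 18.]), 3)
side | tub_blue | (0.8, array([322.4, 159.3]), 233, array([ 0.4197, -0.174 ]), array([19., 13.]), 17)
```

View pics/crop.png

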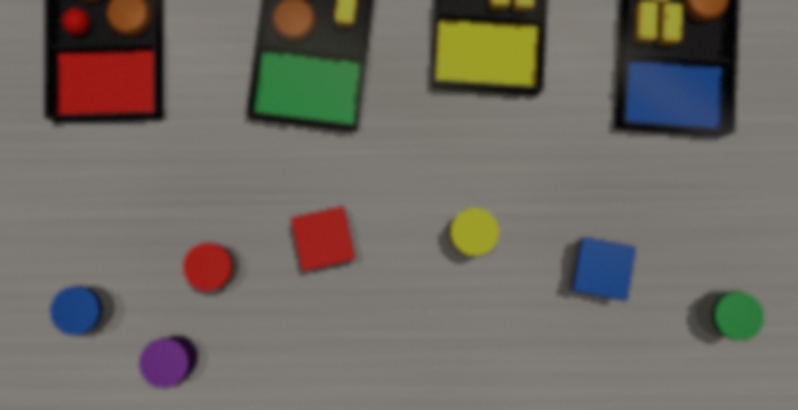

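The enlarged crop confirms them. The round red lid at (201,247) is pot_red: it is round, whereas the red tub is square, and the look-alike at (182,289) is purple. The colour threshold missed part of the green liner and the yellow pot in the top view, so I'll redo those two.

```bash
sed -i 's/>150)/>110)/; s/green=(50,80)/green=(45,85)/' h.py; python3 - <<'E'
from h import *
for cam in("top","side"):
    d=r.camera(cam);n=0
    for c in("green","yellow"):
        m=colmask(d["img"],c).astype(np.uint8);k,l,st,ce=cv2.connectedComponentsWithStats(m)
        for i in range(1,k):
            if st[i,4]>120:
                print(cam,c,ce[i].round(1),st[i,4],"lid",ray(d,*ce[i],.05)[:2].round(4),"liner",ray(d,*ce[i],.004)[:2].round(4))
E
```

```text
top green [244.3 168.3] 1195 lid [0.578  0.0789] liner [0.5874 0.0824]
top green [433.1 268.2] 343 lid [ 0.3794 -0.2847] liner [ 0.3765 -0.3036]
top yellow [398.6  13.5] 132 lid [ 0.8982 -0.2388] liner [ 0.9273 -0.2548]
top yellow [318.2  14.5] 131 lid [ 0.8973 -0.0734] liner [ 0.9264 -0.0792]
top yellow [358.4  14.3] 131 lid [ 0.8971 -0.1561] liner [ 0.9262 -0.1671]
top yellow [298.6  46.3] 123 lid [ 0.8292 -0.0321] liner [ 0.854  -0.0354]
top yellow [399.2 133.2] 540 lid [ 0.6463 -0.23  ] liner [ 0.6599 -0.2455]
top yellow [334.8 123.9] 361 lid [ 0.6663 -0.102 ] liner [ 0.6811 -0.1096]
top yellow [261.5 131.3] 181 lid [0.6524 0.0445] liner [0.6664 0.046 ]
top yellow [322.7 153.1] 1245 lid [ 0.6072 -0.0767] liner [ 0.6184 -0.0827]
top yellow [317.5 231.3] 362 lid [ 0.4524 -0.0632] liner [ 0.454  -0.0684]
side green [227.6 232.3] 608 lid [0.5757 0.1054] liner [0.5913 0.0739]
side yellow [241.7 133.8] 202 lid [ 0.6432 -0.2116] liner [ 0.663  -0.2625]
side yellow [217.9 166.3] 173 lid [ 0.6637 -0.0817] liner [ 0.6847 -0.1247]
side yellow [237.6 178.6] 440 lid [ 0.6037 -0.0529] liner [ 0.6211 -0.0941]
side yellow [300.  186.6] 209 lid [ 0.4528 -0.0625] liner [ 0.4609 -0.1043]
```

```bash
python3 -m pendant '[[0,0,0,0.1],[0,0,0,0.1],[0,0,0,0.095],[0.03,-0.028,0,0],[0.03,-0.028,0,0],[0.03,-0.028,0,0],[0.03,-0.028,0,0],[0.03,-0.028,0,0]]' 0.75
```

```text
time: 1.97
ee_pos: [0.3328, -0.4566, 0.2001]
eef_rot: [1.0, -0.0, 0.0, 0.0]
ft_force: [0.5, -1.1, -0.0]
width: 0.0656
grip_force: 0.0
```

```bash
python3 -m pendant '[[0.0092,-0.0345,0,0],[0.0092,-0.0345,0,0],[0.0092,-0.0345,0,0],[0.0092,-0.0345,0,0],[0.0094,-0.0346,0,0],[0,0,0.035,0],[0,0,0.035,0],[0,0,0.01,0]]'; python3 - <<'E'
from h import *
d=r.camera("side");cv2.imwrite("pics/s1.png",cv2.resize(d["img"][60:210,240:440],None,fx=3,fy=3)[:,:,::-1])
E
```

```text
time: 2.63
ee_pos: [0.3759, -0.2837, 0.116]
eef_rot: [1.0, 0.001, -0.002, -0.001]
ft_force: [-1.6, 0.6, -0.2]
width: 0.0653
grip_force: 0.0
```

View pics/s1.png

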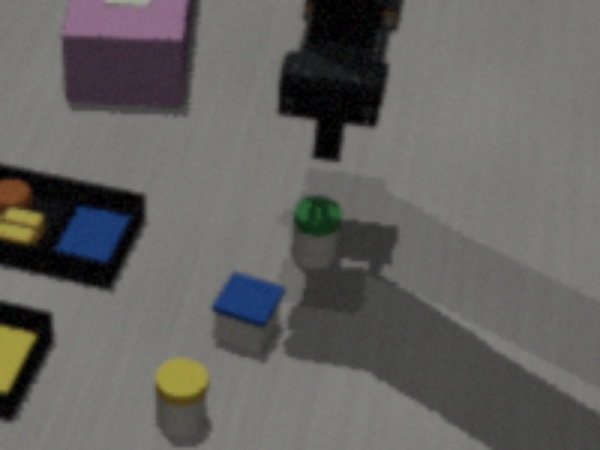

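The gripper sits directly above the green pot (crop pixel (318,215)), and the fingers are clear of the blue tub. I'll descend to the lid and grip.

```bash
python3 -m pendant '[[0.001,0,0.03,0],[0,0,0.03,0],[0,0,0.023,0],[0,0,0,0],[0,0,0,0]]'; python3 -m pendant '[[0,0,0,0],[0,0,0,0],[0,0,0,0],[0,0,0,0],[0,0,0,0],[0,0,0,0]]' 0.3 15
```

```text
time: 3.1
ee_pos: [0.3789, -0.2859, 0.0377]
eef_rot: [1.0, -0.0, -0.0, -0.0]
ft_force: [0.4, 0.2, 0.5]
width: 0.0654
grip_force: 0.0
time: 3.6
ee_pos: [0.379, -0.2857, 0.0373]
eef_rot: [1.0, -0.0, 0.0, 0.0]
ft_force: [-0.1, -0.7, 0.5]
width: 0.0331
grip_force: 0.0
```

```bash
python3 - <<'E'
from h import *
print({k:np.round(v,4).tolist() for k,v in r.read_state().items() if k in("width","grip_force","ee_pos")})
d=r.camera("side");e=r.camera("top")
a=cv2.resize(d["img"][60:210,240:440],None,fx=2,fy=2);b=cv2.resize(e["img"][200:350,340:540],None,fx=2,fy=2)
cv2.imwrite("pics/s2.png",np.hstack([a,b])[:,:,::-1])
E
```

```text
{'ee_pos': [0.379, -0.2857, 0.0373], 'grip_force': 0.0, 'width': 0.0331}
```

View pics/s2.png

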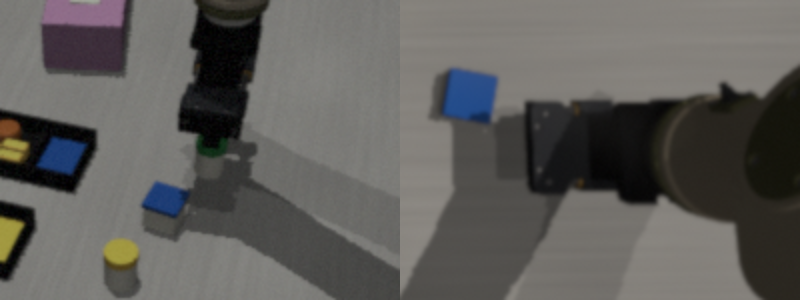

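```bash
python3 -m pendant '[[0,0,0,0],[0,0,0,0]]'; python3 - <<'E'
from h import *
d=r.camera("side")
cv2.imwrite("pics/s3.png",cv2.resize(d["img"][100:160,310:390],None,fx=8,fy=8,interpolation=cv2.INTER_CUBIC)[:,:,::-1])
E
```

```text
time: 3.87
ee_pos: [0.3789, -0.2855, 0.0368]
eef_rot: [1.0, -0.0, -0.0, 0.0]
ft_force: [0.6, -0.4, -0.2]
width: 0.0266
grip_force: 0.0
```

View pics/s3.png

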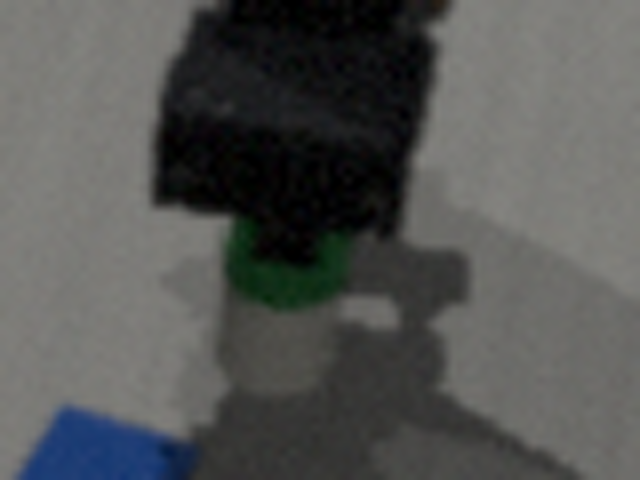

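```bash
cat >> h.py <<'E'
def proj(d,p):
    q=d["camera_matrix"]@R.from_quat(d["attitude"]).inv().apply(np.array(p)-d["xyz"]);return q[:2]/q[2]
E
python3 - <<'E'
from h import *
d=r.camera("side");f=lambda p:((proj(d,p)-[310,100])*8).round()
for n,p in dict(lidtop=(.379,-.285,.052),base=(.379,-.285,0),tip_open=(.379,-.2855+.013,.026),tip_mid=(.379,-.2855,.026),tip_hi=(.379,-.2725,.053),body=(.379,-.19,.096),body_hi=(.379,-.19,.12)).items(): print(n,f(p))
print(r.read_state()["joint_positions"])
E
```

```text
lidtop [285. 244.]
base [270. 363.]
tip_open [272. 329.]
tip_mid [278. 304.]
tip_hi [280. 266.]
body [253. 331.]
body_hi [261. 269.]
[ 0.82092596  0.18749266 -0.2920725   2.01602443  0.06618387  0.94690755
 -1.07597052]
```

```bash
python3 - <<'E'
from h import *
d=r.camera("top")
cv2.imwrite("pics/t4.png",cv2.resize(d["img"][220:330,360:540],None,fx=4,fy=4,interpolation=cv2.INTER_CUBIC)[:,:,::-1])
f=lambda p:((proj(d,p)-[360,220])*4).round()
for z in(.1,.13,.16):
  for x in(-.0375,.0375):
    print(z,x,[f((.379+x,-.2855+s*.095,z)).tolist() for s in(1,-1)])
E
```

```text
0.1 -0.0375 [[132.0, 287.0], [557.0, 283.0]]
0.1 0.0375 [[126.0, 118.0], [546.0, 114.0]]
0.13 -0.0375 [[154.0, 296.0], [598.0, 291.0]]
0.13 0.0375 [[147.0, 119.0], [586.0, 115.0]]
0.16 -0.0375 [[178.0, 305.0], [643.0, 300.0]]
0.16 0.0375 [[170.0, 120.0], [630.0, 116.0]]
```

View pics/t4.png

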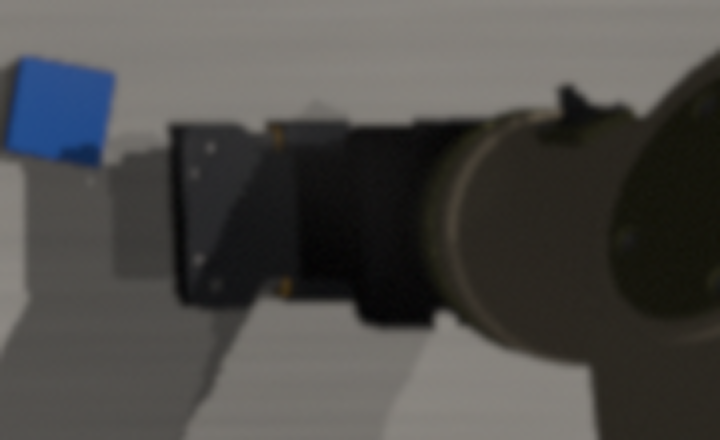

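The side crop shows the fingertip at (290,262), over the lid's top face (lid-top centre near (285,244)). With the reported TCP height, the tips should be at row 304–329. So the tips are about 27 mm higher than the reported pose implies. I'll open the gripper and measure that offset before going lower.

```bash
python3 -m pendant '[[0,0,0,0],[0,0,0,0],[0,0,0,0],[0,0,0,0],[0,0,0,0],[0,0,0,0]]' 0.75; python3 - <<'E'
from h import *
d=r.camera("side")
print(r.read_state()["ee_pos"])
im=cv2.resize(d["img"][90:160,310:390],None,fx=8,fy=8,interpolation=cv2.INTER_CUBIC)
for z,c in((.026,(255,0,0)),(.053,(255,255,0)),(.066,(0,255,255))):
    for s in(-1,1):
        for dx in(-.0095,.0095):
            p=((proj(d,(.379+dx,-.2855+s*.0327,z))-[310,90]+.5)*8).astype(int);cv2.circle(im,tuple(map(int,p)),4,c,-1)
cv2.imwrite("pics/s5.png",im[:,:,::-1])
E
```

```text
time: 4.52
ee_pos: [0.3789, -0.2855, 0.0369]
eef_rot: [1.0, -0.0, 0.0, 0.0]
ft_force: [0.1, -0.3, -0.2]
width: 0.058
grip_force: 0.0
[ 0.37887427 -0.28550116  0.03686407]
```

View pics/s5.png

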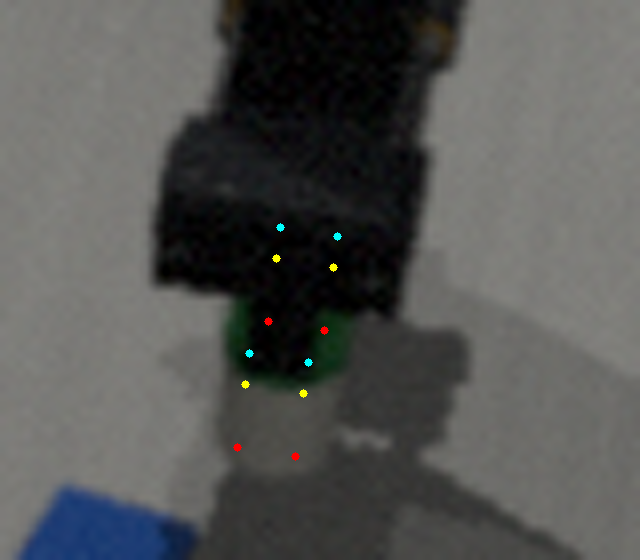

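Opened, the near fingertip is at (282,378), which matches a tip height of about 53–55 mm rather than 26 mm. The offset is about 27 mm, so I'll go down in steps and watch the force.

```bash
python3 -m pendant '[[0,0,0.005,0],[0,0,0.005,0],[0,0,0,0]]'; python3 -m pendant '[[0,0,0.005,0],[0,0,0.005,0],[0,0,0,0]]'; python3 -m pendant '[[0,0,0.003,0],[0,0,0.003,0],[0,0,0,0]]'; python3 - <<'E'
from h import *
d=r.camera("side")
im=cv2.resize(d["img"][90:160,310:390],None,fx=8,fy=8,interpolation=cv2.INTER_CUBIC)
cv2.imwrite("pics/s6.png",im[:,:,::-1])
E
```

```text
time: 4.82
ee_pos: [0.3782, -0.2851, 0.0257]
eef_rot: [1.0, -0.0, -0.001, -0.0]
ft_force: [-0.2, -0.4, -0.2]
width: 0.065
grip_force: 0.0
time: 5.07
ee_pos: [0.3783, -0.2851, 0.0157]
eef_rot: [1.0, -0.0, -0.001, -0.0]
ft_force: [-0.7, 0.6, 1.1]
width: 0.0651
grip_force: 0.0
time: 5.32
ee_pos: [0.3786, -0.2853, 0.0103]
eef_rot: [1.0, -0.0, -0.0, -0.0]
ft_force: [-0.3, 0.3, -0.0]
width: 0.0656
grip_force: 0.0
```

View pics/s6.png

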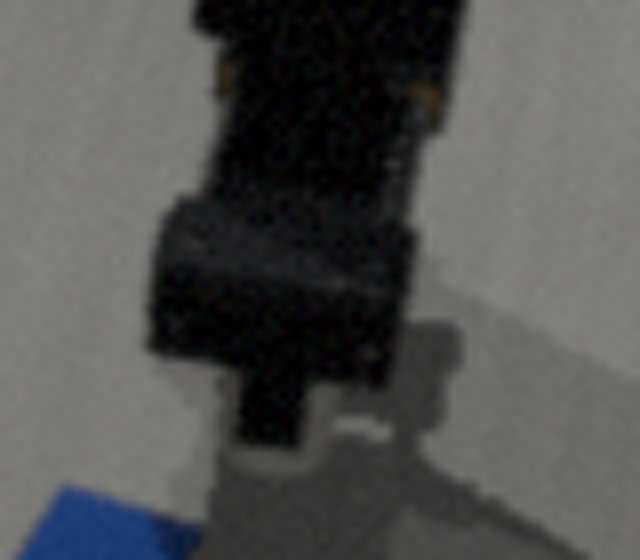

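The fingertip is now at row 445, matching z ≈ 27 mm beside the lid. I'll close here.

```bash
python3 -m pendant '[[0,0,0,0],[0,0,0,0],[0,0,0,0],[0,0,0,0],[0,0,0,0],[0,0,0,0]]' 0.4 15; python3 -m pendant '[[0,0,-0.02,0],[0,0,-0.03,0],[0,0,0,0]]'
```

```text
time: 5.87
ee_pos: [0.379, -0.2856, 0.011]
eef_rot: [1.0, -0.0, 0.0, 0.0]
ft_force: [-0.6, -0.3, -0.3]
width: 0.0419
grip_force: 15.0
time: 6.12
ee_pos: [0.3812, -0.2869, 0.0653]
eef_rot: [1.0, -0.0, 0.003, 0.002]
ft_force: [1.2, -1.2, -0.2]
width: 0.0415
grip_force: 15.0
```

Gripped at 41.9 mm, which matches the lid. Carrying it to the green tray.

```bash
python3 -m pendant '[[0,0,-0.025,0],[0,0,-0.025,0],[0.0188,-0.0334,0,0],[0.0188,-0.0334,0,0],[0.0188,-0.0334,0,0],[0.0188,-0.0334,0,0],[0.0188,-0.0334,0,0],[0.0188,-0.0334,0,0]]';python3 -m pendant '[[0.0188,-0.0334,0,0],[0.0188,-0.0334,0,0],[0.0188,-0.0334,0,0],[0.0188,-0.0334,0,0],[0.0188,-0.0334,0,0],[0,0,0,0],[0,0,0,0],[0,0,0,0]]'
```

```text
time: 6.78
ee_pos: [0.4923, -0.0835, 0.1108]
eef_rot: [1.0, -0.0, 0.0, 0.0]
ft_force: [0.5, -0.7, -0.7]
width: 0.0415
grip_force: 15.0
time: 7.45
ee_pos: [0.5855, 0.0814, 0.1102]
eef_rot: [1.0, -0.0, -0.0, 0.0]
ft_force: [-0.4, -0.8, -1.3]
width: 0.0412
grip_force: 15.0
```

```bash
python3 -m pendant '[[0,0,0.035,0],[0,0,0.03,0],[0,0,0.012,0],[0,0,0,0],[0,0,0,0]]'; python3 - <<'E'
from h import *
d=r.camera("side")
print(proj(d,(.586,.082,.02)))
cv2.imwrite("pics/s7.png",cv2.resize(d["img"][170:270,150:280],None,fx=6,fy=6,interpolation=cv2.INTER_CUBIC)[:,:,::-1])
E
```

```text
time: 7.87
ee_pos: [0.5857, 0.0809, 0.0344]
eef_rot: [1.0, -0.001, -0.0, 0.0]
ft_force: [0.0, 0.3, 0.9]
width: 0.0415
grip_force: 15.0
[227.99519687 231.34373628]
```

View pics/s7.png

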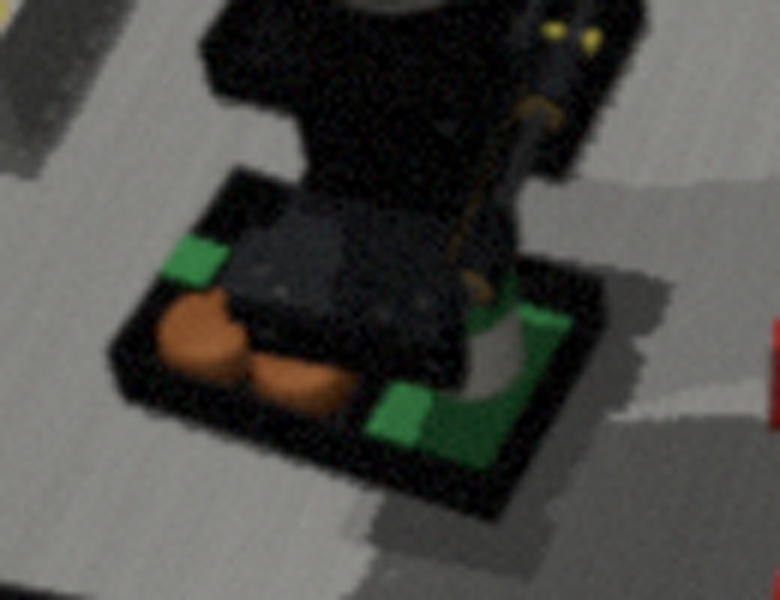

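The pot's body (crop (495,355)) hangs inside the green-lined pocket. Lowering slowly with the force in view.

```bash
python3 -m pendant '[[0,0,0.007,0],[0,0,0.006,0],[0,0,0.003,0],[0,0,0,0]]'; python3 -m pendant '[[0,0,0.001,0],[0,0,0.001,0],[0,0,0,0]]';python3 -m pendant '[[0,0,0.001,0],[0,0,0,0],[0,0,0,0]]'
```

```text
time: 8.25
ee_pos: [0.5854, 0.0817, 0.0173]
eef_rot: [1.0, -0.0, -0.0, 0.0]
ft_force: [-0.3, 0.8, -0.6]
width: 0.0417
grip_force: 15.0
time: 8.5
ee_pos: [0.5858, 0.0819, 0.0158]
eef_rot: [1.0, -0.0, 0.0, 0.0]
ft_force: [0.2, 0.5, -1.3]
width: 0.0415
grip_force: 15.0
time: 8.75
ee_pos: [0.586, 0.0819, 0.0151]
eef_rot: [1.0, -0.0, 0.0, 0.0]
ft_force: [-0.0, 0.4, -0.7]
width: 0.0414
grip_force: 15.0
```

```bash
python3 -m pendant '[[0,0,0.001,0],[0,0,0,0],[0,0,0,0]]'; python3 -m pendant '[[0,0,0,0],[0,0,0,0],[0,0,0,0],[0,0,0,0],[0,0,0,0]]' 0.62; python3 -m pendant '[[0,0,-0.01,0],[0,0,-0.02,0],[0,0,-0.03,0],[0,0,-0.035,0],[0,0,0,0]]'
```

```text
time: 9.0
ee_pos: [0.5863, 0.0818, 0.0149]
eef_rot: [1.0, -0.0, 0.001, 0.0]
ft_force: [-3.9, -1.3, 9.1]
width: 0.0414
grip_force: 15.0
time: 9.42
ee_pos: [0.5856, 0.0819, 0.0136]
eef_rot: [1.0, -0.0, -0.0, 0.0]
ft_force: [0.1, 0.4, -0.7]
width: 0.0534
grip_force: 0.0
time: 9.83
ee_pos: [0.5893, 0.0831, 0.1164]
eef_rot: [1.0, 0.0, 0.005, -0.001]
ft_force: [0.5, 0.7, 1.2]
width: 0.0537
grip_force: 0.0
```

Contact showed as 9 N at TCP z 14.9 mm, as expected for the 4 mm floor. The green pot is placed. Next is yellow.

```bash
python3 -m pendant '[[-0.0267,0.029,0,0],[-0.0267,0.029,0,0],[-0.0267,0.029,0,0],[-0.0267,0.029,0,0],[-0.0267,0.029,0,0],[0,0,0.02,0],[0,0,0,0],[0,0,0,0]]' 0.75; python3 - <<'E'
from h import *
d=r.camera("top")
m=colmask(d["img"],"green").astype(np.uint8);k,l,st,ce=cv2.connectedComponentsWithStats(m)
for i in range(1,k):
    if st[i,4]>60: print(ce[i],st[i,4],ray(d,*ce[i],.054)[:2])
d=r.camera("side");im=np.hstack([cv2.resize(d["img"][170:270,150:280],None,fx=4,fy=4),cv2.resize(d["img"][130:230,250:320],None,fx=4,fy=4)])
cv2.imwrite("pics/s8.png",im[:,:,::-1])
E
```

```text
time: 10.5
ee_pos: [0.4522, -0.0626, 0.0892]
eef_rot: [1.0, 0.0, -0.0, -0.0]
ft_force: [0.8, 0.5, 0.3]
width: 0.0654
grip_force: 0.0
[251.12371134 111.28865979] 97 [0.6922041  0.06470176]
[244.02042629 167.79307282] 1126 [0.57815662 0.07901498]
```

View pics/s8.png

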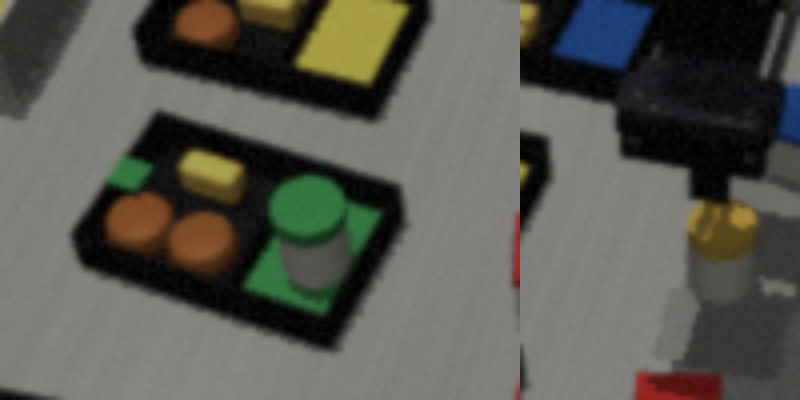

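The green pot stands upright in the middle of its pocket (crop (310,240)), and the gripper is above the yellow lid (720,230).

```bash
python3 -m pendant '[[0,0,0.03,0],[0,0,0.025,0],[0,0,0.015,0],[0,0,0.008,0],[0,0,0,0],[0,0,0,0]]'; python3 -m pendant '[[0,0,0,0],[0,0,0,0],[0,0,0,0],[0,0,0,0],[0,0,0,0],[0,0,0,0]]' 0.4 15
```

```text
time: 11.1
ee_pos: [0.4531, -0.0624, 0.0115]
eef_rot: [1.0, 0.001, 0.0, -0.0]
ft_force: [0.9, 0.0, 0.3]
width: 0.0655
grip_force: 0.0
time: 11.6
ee_pos: [0.4526, -0.0632, 0.0112]
eef_rot: [1.0, -0.0, 0.0, 0.0]
ft_force: [0.3, -0.2, 3.6]
width: 0.0416
grip_force: 15.0
```

```bash
python3 -m pendant '[[0,0,-0.02,0],[0,0,-0.04,0],[0,0,-0.04,0],[0.0326,0.0038,0,0],[0.0326,0.0038,0,0],[0.0326,0.0038,0,0],[0.0326,0.0038,0,0],[0.0326,0.0038,0,0]]'; python3 -m pendant '[[0,0,0.035,0],[0,0,0.035,0],[0,0,0.012,0],[0,0,0.007,0],[0,0,0,0],[0,0,0,0],[0,0,0,0]]'
```

```text
time: 12.27
ee_pos: [0.6165, -0.0827, 0.1106]
eef_rot: [1.0, -0.0, -0.0, 0.0]
ft_force: [0.8, -0.1, -0.5]
width: 0.0412
grip_force: 15.0
time: 12.85
ee_pos: [0.6165, -0.0823, 0.0241]
eef_rot: [1.0, -0.0, 0.002, 0.0]
ft_force: [0.8, -0.4, -0.2]
width: 0.0416
grip_force: 15.0
```

```bash
python3 -m pendant '[[0,0,0.004,0],[0,0,0.002,0],[0,0,0,0],[0,0,0,0]]'; python3 -m pendant '[[0,0,0.001,0],[0,0,0.001,0],[0,0,0,0],[0,0,0,0]]';python3 -m pendant '[[0,0,0.001,0],[0,0,0,0],[0,0,0,0]]'
```

```text
time: 13.18
ee_pos: [0.6152, -0.0822, 0.016]
eef_rot: [1.0, -0.0, 0.0, 0.0]
ft_force: [0.2, -0.2, -0.9]
width: 0.0414
grip_force: 15.0
time: 13.52
ee_pos: [0.6159, -0.0823, 0.0153]
eef_rot: [1.0, -0.0, 0.001, 0.0]
ft_force: [-3.3, -0.3, 10.6]
width: 0.0416
grip_force: 15.0
time: 13.77
ee_pos: [0.6161, -0.0824, 0.0149]
eef_rot: [1.0, -0.0, 0.001, 0.0]
ft_force: [-6.5, -0.5, 15.4]
width: 0.0416
grip_force: 15.0
```

```bash
python3 -m pendant '[[0,0,-0.0015,0],[0,0,0,0],[0,0,0,0],[0,0,0,0],[0,0,0,0],[0,0,0,0]]' 0.62; python3 -m pendant '[[0,0,-0.01,0],[0,0,-0.02,0],[0,0,-0.03,0],[0,0,-0.035,0],[-0.0238,-0.0307,0,0],[-0.0238,-0.0307,0,0],[-0.0238,-0.0307,0,0],[-0.0238,-0.0307,0,0]]';  python3 -m pendant '[[-0.0238,-0.0307,0,0],[-0.0238,-0.0307,0,0],[-0.0238,-0.0307,0,0],[-0.0238,-0.0307,0,0],[0,0,0.02,0],[0,0,0,0],[0,0,0,0]]' 0.75; python3 - <<'E'
from h import *
d=r.camera("side");im=np.hstack([cv2.resize(d["img"][130:230,170:280],None,fx=4,fy=4),cv2.resize(d["img"][220:320,245:335],None,fx=4,fy=4)])
cv2.imwrite("pics/s9.png",im[:,:,::-1])
E
```

```text
time: 14.27
ee_pos: [0.6151, -0.0821, 0.0141]
eef_rot: [1.0, -0.0, -0.0, -0.0]
ft_force: [-1.0, -0.8, -0.1]
width: 0.0535
grip_force: 0.0
time: 14.93
ee_pos: [0.519, 0.0419, 0.1101]
eef_rot: [1.0, -0.0, 0.0, 0.0]
ft_force: [0.5, 1.2, 0.5]
width: 0.0537
grip_force: 0.0
time: 15.52
ee_pos: [0.4246, 0.1632, 0.0896]
eef_rot: [1.0, 0.0, -0.0, 0.0]
ft_force: [0.4, -0.3, 0.4]
width: 0.065
grip_force: 0.0
```

View pics/s9.png

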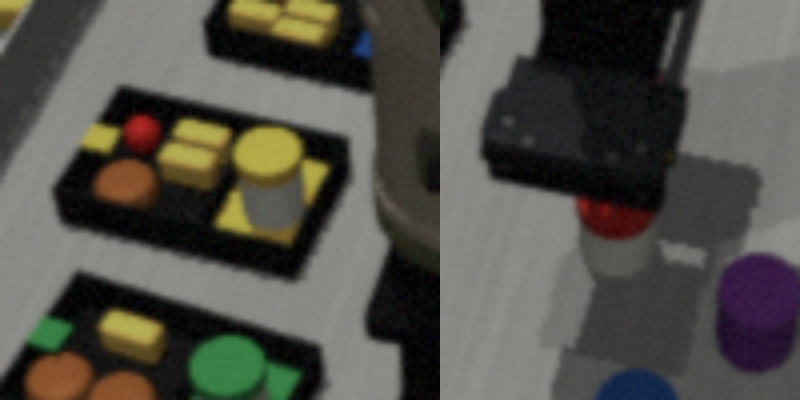

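The yellow pot stands upright in its pocket (crop (270,180)). The gripper is over the round red pot (615,230), and the purple look-alike (758,310) is clear.

```bash
python3 -m pendant '[[0,0,0.03,0],[0,0,0.025,0],[0,0,0.015,0],[0,0,0.008,0],[0,0,0,0],[0,0,0,0]]'; python3 -m pendant '[[0,0,0,0],[0,0,0,0],[0,0,0,0],[0,0,0,0],[0,0,0,0],[0,0,0,0]]' 0.4 15
```

```text
time: 16.07
ee_pos: [0.4256, 0.1633, 0.0121]
eef_rot: [1.0, -0.001, 0.0, -0.0]
ft_force: [0.7, 0.2, 0.5]
width: 0.0651
grip_force: 0.0
time: 16.57
ee_pos: [0.4252, 0.1635, 0.0117]
eef_rot: [1.0, -0.0, 0.0, 0.0]
ft_force: [0.1, -0.9, 3.0]
width: 0.0415
grip_force: 15.0
```

```bash
python3 -m pendant '[[0,0,-0.02,0],[0,0,-0.04,0],[0,0,-0.04,0],[0.0333,-0.0203,0,0],[0.0333,-0.0203,0,0],[0.0333,-0.0203,0,0],[0.0333,-0.0203,0,0],[0.0333,-0.0203,0,0]]'; python3 -m pendant '[[0,0,0.035,0],[0,0,0.035,0],[0,0,0.012,0],[0,0,0.007,0],[0,0,0.003,0],[0,0,0,0],[0,0,0,0],[0,0,0,0]]'; python3 -m pendant '[[0,0,0.001,0],[0,0,0.001,0],[0,0,0,0],[0,0,0,0]]'
```

```text
time: 17.23
ee_pos: [0.593, 0.2653, 0.1109]
eef_rot: [1.0, -0.001, -0.0, 0.0]
ft_force: [0.0, 0.2, 1.2]
width: 0.0416
grip_force: 15.0
time: 17.9
ee_pos: [0.5923, 0.2652, 0.0213]
eef_rot: [1.0, -0.0, 0.001, -0.0]
ft_force: [-0.2, -0.2, -0.9]
width: 0.0415
grip_force: 15.0
time: 18.23
ee_pos: [0.5914, 0.2649, 0.0175]
eef_rot: [1.0, -0.0, 0.0, 0.0]
ft_force: [0.7, 0.6, -0.4]
width: 0.0412
grip_force: 15.0
```

```bash
python3 -m pendant '[[0,0,0.001,0],[0,0,0,0],[0,0,0,0]]'; python3 -m pendant '[[0,0,0.001,0],[0,0,0,0],[0,0,0,0]]'
```

```text
time: 18.48
ee_pos: [0.5913, 0.2649, 0.0162]
eef_rot: [1.0, -0.0, -0.0, 0.0]
ft_force: [0.1, 0.4, -0.0]
width: 0.0413
grip_force: 15.0
time: 18.73
ee_pos: [0.5916, 0.2651, 0.0158]
eef_rot: [1.0, -0.0, 0.0, -0.0]
ft_force: [-1.4, -1.3, 4.1]
width: 0.0409
grip_force: 15.0
```

```bash
python3 -m pendant '[[0,0,0,0],[0,0,0,0],[0,0,0,0],[0,0,0,0],[0,0,0,0],[0,0,0,0]]' 0.62; python3 -m pendant '[[0,0,-0.01,0],[0,0,-0.02,0],[0,0,-0.03,0],[0,0,-0.035,0],[0,0,0,0]]';  python3 -m pendant '[[-0.0336,-0.0016,0,0],[-0.0336,-0.0016,0,0],[-0.0336,-0.0016,0,0],[-0.0336,-0.0016,0,0],[-0.0336,-0.0016,0,0],[-0.0335,-0.0015,0,0],[0,0,0.02,0],[0,0,0,0]]' 0.7;python3 -m pendant '[[0,0,0,0],[0,0,0,0]]'; python3 - <<'E'
from h import *
d=r.camera("side");im=np.hstack([cv2.resize(d["img"][250:350,120:240],None,fx=4,fy=4),cv2.resize(d["img"][260:360,260:340],None,fx=4,fy=4)])
cv2.imwrite("pics/s10.png",im[:,:,::-1])
E
```

```text
time: 19.23
ee_pos: [0.5913, 0.2649, 0.0152]
eef_rot: [1.0, -0.0, -0.0, 0.0]
ft_force: [-0.1, -0.1, -0.1]
width: 0.0538
grip_force: 0.0
time: 19.65
ee_pos: [0.5943, 0.2672, 0.1184]
eef_rot: [1.0, -0.0, 0.004, -0.002]
ft_force: [0.6, 0.4, 1.3]
width: 0.0541
grip_force: 0.0
time: 20.32
ee_pos: [0.3882, 0.2737, 0.0893]
eef_rot: [1.0, 0.001, 0.0, 0.001]
ft_force: [-0.4, -0.4, -1.0]
width: 0.061
grip_force: 0.0
time: 20.48
ee_pos: [0.3909, 0.2746, 0.0911]
eef_rot: [1.0, -0.001, 0.0, -0.0]
ft_force: [0.5, 0.1, -0.0]
width: 0.061
grip_force: 0.0
```

View pics/s10.png

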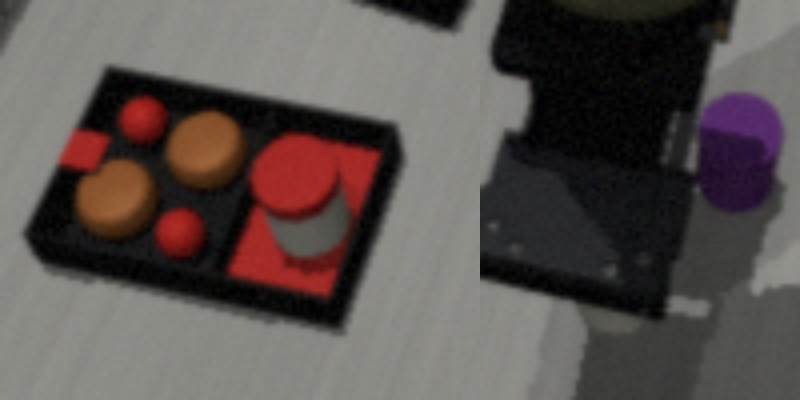

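The red pot is upright in its pocket (crop (300,195)). The blue pot is under the gripper, which stays well above the purple look-alike's height. Gripping blue.

```bash
python3 -m pendant '[[-0.0005,0,0.03,0],[0,0,0.025,0],[0,0,0.015,0],[0,0,0.009,0],[0,0,0,0],[0,0,0,0]]'; python3 -m pendant '[[0,0,0,0],[0,0,0,0],[0,0,0,0],[0,0,0,0],[0,0,0,0],[0,0,0,0]]' 0.4 15
```

```text
time: 21.03
ee_pos: [0.3898, 0.2749, 0.0118]
eef_rot: [1.0, -0.0, -0.0, -0.0]
ft_force: [0.0, 0.1, 0.5]
width: 0.0609
grip_force: 0.0
time: 21.53
ee_pos: [0.3899, 0.2748, 0.0119]
eef_rot: [1.0, -0.0, 0.001, -0.0]
ft_force: [0.3, -0.3, 5.3]
width: 0.0414
grip_force: 15.0
```

```bash
python3 -m pendant '[[0,0,-0.02,0],[0,0,-0.04,0],[0,0,-0.04,0],[0,0,0,0],[0.0133,0.0375,0,0],[0.0133,0.0375,0,0],[0.0133,0.0375,0,0],[0.0133,0.0375,0,0]]'; python3 -m pendant '[[0.0133,0.0375,0,0],[0.0133,0.0375,0,0],[0.0133,0.0375,0,0],[0.0133,0.0375,0,0],[0.0133,0.0375,0,0],[0.0133,0.0375,0,0],[0.0133,0.0375,0,0],[0.0133,0.0375,0,0]]'; python3 -m pendant '[[0.013,0.0375,0,0],[0.013,0.0375,0,0],[0,0,0,0],[0,0,0,0],[0,0,0,0]]'
```

```text
time: 22.2
ee_pos: [0.4427, 0.1227, 0.1115]
eef_rot: [1.0, 0.0, 0.0, 0.0]
ft_force: [1.3, 0.4, -1.1]
width: 0.0413
grip_force: 15.0
time: 22.87
ee_pos: [0.549, -0.1776, 0.1111]
eef_rot: [1.0, -0.0, -0.0, 0.0]
ft_force: [0.4, 0.7, -0.3]
width: 0.0416
grip_force: 15.0
time: 23.28
ee_pos: [0.5747, -0.2499, 0.1108]
eef_rot: [1.0, 0.0, -0.0, -0.001]
ft_force: [-0.2, 0.7, -1.1]
width: 0.0413
grip_force: 15.0
```

```bash
python3 -m pendant '[[0,0,0.035,0],[0,0,0.035,0],[0,0,0.012,0],[0,0,0.007,0],[0,0,0.003,0],[0,0,0,0],[0,0,0,0],[0,0,0,0]]'; python3 -m pendant '[[0,0,0.001,0],[0,0,0.001,0],[0,0,0,0],[0,0,0,0]]'; python3 -m pendant '[[0,0,0.001,0],[0,0,0,0],[0,0,0,0]]'
```

```text
time: 23.95
ee_pos: [0.576, -0.2509, 0.0211]
eef_rot: [1.0, -0.0, 0.001, 0.001]
ft_force: [-0.4, -0.4, 0.2]
width: 0.0415
grip_force: 15.0
time: 24.28
ee_pos: [0.5749, -0.2506, 0.0175]
eef_rot: [1.0, -0.0, 0.0, 0.0]
ft_force: [0.5, -0.0, 0.4]
width: 0.0412
grip_force: 15.0
time: 24.53
ee_pos: [0.5748, -0.2505, 0.0163]
eef_rot: [1.0, -0.0, -0.0, -0.0]
ft_force: [0.1, 0.4, -1.9]
width: 0.0416
grip_force: 15.0
```

```bash
python3 -m pendant '[[0,0,0.001,0],[0,0,0,0],[0,0,0,0]]'; python3 -m pendant '[[0,0,0,0],[0,0,0,0],[0,0,0,0],[0,0,0,0],[0,0,0,0],[0,0,0,0]]' 0.62; python3 -m pendant '[[0,0,-0.01,0],[0,0,-0.02,0],[0,0,-0.03,0],[0,0,-0.035,0],[0,0,-0.035,0],[-0.035,0,-0.02,0],[-0.035,0,0,0],[-0.035,0,0,0]]';  python3 -m pendant '[[-0.035,0.01,0,0],[-0.02,0.02,0,0],[0,0.03,0,0],[0,0.03,0,0],[0,0,0,0],[0,0,0,0]]'; python3 - <<'E'
from h import *
d=r.camera("side")
cv2.imwrite("pics/s11.png",cv2.resize(d["img"][90:350,100:400],None,fx=2.3,fy=2.3)[:,:,::-1])
E
```

```text
time: 24.78
ee_pos: [0.5752, -0.2506, 0.016]
eef_rot: [1.0, -0.0, 0.0, 0.0]
ft_force: [-1.7, 1.0, 4.6]
width: 0.0413
grip_force: 15.0
time: 25.28
ee_pos: [0.5748, -0.2505, 0.0153]
eef_rot: [1.0, -0.0, -0.0, 0.0]
ft_force: [0.1, -0.3, -0.3]
width: 0.0537
grip_force: 0.0
time: 25.95
ee_pos: [0.4697, -0.2504, 0.1675]
eef_rot: [1.0, 0.0, 0.002, 0.001]
ft_force: [-0.3, -0.5, -0.3]
width: 0.054
grip_force: 0.0
time: 26.45
ee_pos: [0.4143, -0.3419, 0.1659]
eef_rot: [1.0, -0.001, 0.0, 0.0]
ft_force: [-1.1, 0.8, 0.1]
width: 0.0537
grip_force: 0.0
```

View pics/s11.png

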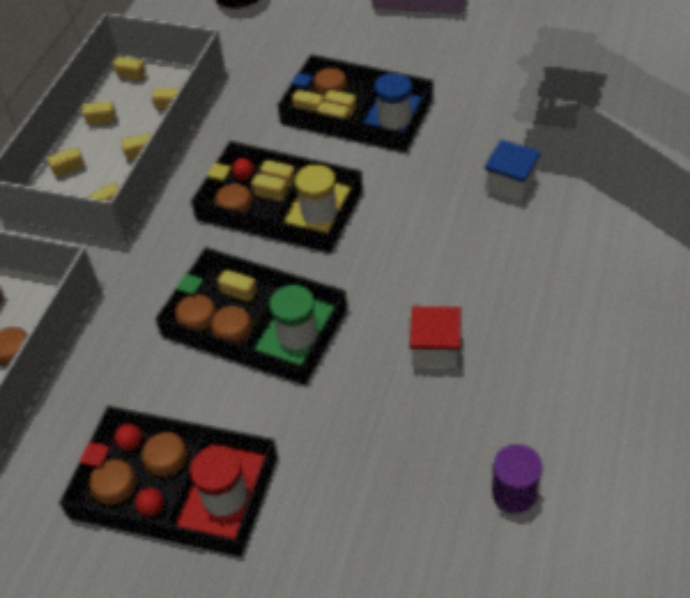

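All four pots stand upright in their matching pockets: blue (393,100), yellow (317,195), green (293,318), red (218,480). The tubs and the purple look-alike have not moved.

```bash
python3 -c "
from bench import r
print(r.close_job())"
```

```text
the job is handed in; nothing more can be done
None
```

I put all four dressing pots upright in their colour-matched tray pockets, left the tubs and the purple look-alike where they stood, and handed the job in at about 26 s.

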